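Free the stuck lock tongue, shut the hatch and lock it

ROBOT

A 6-joint arm with a two-finger parallel gripper is mounted at the origin on a cart in front of the work surface, level with it; the furniture and walls round the work are solid. World frame = base frame: x ahead of the robot, y to its left, z up, the work surface at z = 0. Lengths are in m, angles in rad, forces in N, time in s.
With the tool pointing down it reaches from about 0.25 to 0.775 m from the base axis. Payload 4 kg.
Tool frame: the origin (TCP) lies between the finger pads; the fingertips stand 22 mm ahead of it and the grasp point (between the pads) lies 3 mm ahead of it; z points along the fingers, y is the line along which they close (so a half turn about z gives the same grasp; the last joint's range is limited). The gripper opens to 94 mm and grips with 3 to 60 N. Pads are 16 mm wide; open, the fingers measure 119 mm over their backs; the gripper's body (75 mm by 177 mm) begins 78 mm behind the grasp point.
Start: joints at [1.028, 0.087, 1.371, -0, 1.684, -0.103], TCP at [0.234, 0.498, 0.191] pointing down, gripper open.
Joint ranges: [-3.1, 3.1], [-0.76, 2.03], [0.27, 2.55], [-1.08, 4.22], [0.17, 2.65], [-2.57, 2.57]. Speed limits (rad/s): [2.79, 2.79, 3.14, 3.14, 3.14, 3.14].

INTERFACE

Orientations are given as a rotation vector (axis times angle).
In Python, from station import status, eyes, order gives the robot as it stands. The module is installed in compiled form; this text tells all that it offers.
- The arm moves only by the tool step_arm, never from a script. Its argument "commands" is a list of rows, each an object of numbers: "x", "y", "z": the shift along the world's x, y, z as a fraction of full scale; "twist": the turn about the world's z as a fraction of full scale; "claw": the opening, from -1 (shut) to 1 (fully open). In form: [{"x": .., "y": .., "z": .., "twist": .., "claw": ..}, ...]. A call has exactly 8 rows; each row is the pose to reach, as a shift and turn from the pose commanded when the call began; what a row does not reach only later rows make up. Full scale, the value 1, is 300 mm for a shift and 0.5 rad for a turn. A row lasts 1/8 s, in which the tool goes at most 62.5 mm and 10.7 degrees, less where a joint would pass 70% of its speed; a pose out of reach is approached as far as the arm can. A call with a number of a shift or a turn outside -1 to 1 is refused whole. A call with a gripper value outside its range is refused whole. The fingers move at their own pace and stop on an object; the grip force is fixed at half the most. Time passes only in rows, so rows that repeat a pose let the fingers close, or fill a call up. It gives the time, the measured TCP pose, the force, the opening and the grip force at its end, in the units of the state.
- status.get_state(): the state, without advancing time (a new reading comes with each control period).
- eyes.read_camera(name): name is "scene" or "top" or "wrist"; returns a dict with "color" (480x640x3 uint8, red, green, blue), "fx", "fy", "cx", "cy" (pixels), "R" (3x3) and "t" (3): a world point X has camera coordinates R X + t. Camera axes: x right, y down, z forward; pixel columns grow to the right and rows downward; lengths in m; the calibration is good to about 2 mm. A picture is of the moment at which its call begins. There is no depth.
- order.finish_job(): hands the job in; it is judged then, once.
The state is a dict: "t": time; "qpos": joint angles; "dq": joint speeds; "effort": joint torques, N m; "ee_pos": TCP position; "ee_rot": TCP orientation; "ft_force": force on the tool from outside, world axes, zero at the start; "ft_torque": the same for the moment, N m; "opening": finger opening in m; "grip_force": force on a finger pad.
Only numpy, scipy, OpenCV 4.12 (cv2) and the standard library are available. Lean on these libraries where they do the work, as an engineer would, in place of code of your own. Each camera call takes 0.05 s, during which the arm holds its last target. There are 200 camera calls.

TASK

The hatch on the grey instrument case is stuck ajar because its wing knob was turned too early, so the lock tongue sits above the frame edge. Turn the knob back anticlockwise until the tongue is clear, push the hatch down flat on the frame, then turn the knob clockwise as far as it goes so that the tongue swings behind the frame edge. Never force the hatch down on the tongue, and leave the tape roll, the lens blower and the caliper where they are.

Things in the scene. Friction and masses are not known exactly. Their poses are not given: they have to be found in the camera images.
- case: Fixed low grey steel case, 210 (x) x 190 (y) x 90 mm high; it does not move when pushed. Origin: centre of its underside on the bench; z up. The hatch on its top is hinged along the case's +x side (away from the robot, give or take 35 degrees of yaw); its free edge is on the -x side.
- hatch_hinge (a point): Middle of the hinge line, at (92, 0, 94) mm in the case's frame. This frame turns with the hatch: y is the hinge line, z the hatch's outward normal, and the hatch reaches along -x. The hatch is an aluminium plate 170 (x from -6 to -176) x 164 (y) x 8 mm; its top face is 4 mm above this point.
- hatch_lip (a point): Point on the hatch's top face near its free edge, mid-width, 166 mm from the hinge line (10 mm inside the free edge): a good place to push it down. Same axes as hatch_hinge.
- hatch (a joint): Hatch hinge angle, rad: 0 = flat on the frame; grows as the free edge rises. Starts 0.15 to 0.30. The hinge is stiff: the hatch stays where it is left; some 2 to 6 N down at the lip moves it. With the tongue turned out above the frame it cannot go below about 0.12.
- knob_top (a point): Centre of the top of the black wing knob, on its axis, 38 mm above the hatch's top face, 122 mm from the hinge line. z: along the axis, away from the hatch; y: along the wing. Wing 78 mm long, 14 wide, 26 high, underside 12 mm above the hatch face; round hub 34 mm across, its top 19 mm above that face. A white mark on the wing's -y end shows which way the hidden tongue points.
- knob (a joint): Knob angle, rad, grows clockwise seen from above, between hard stops. 0 = clear: wing parallel to the free edge, white mark at the red dot on the hatch. 1.57 = locked: wing at right angles to it, white mark at the green dot by the free edge. The tongue passes the frame edge below about 0.6. Starts 1.05 to 1.5; stays where left; turning takes about 0.12 N m.
- tape: Loose roll of beige tape, 104 mm across, 25 mm high, lying flat: a bystander. Origin: centre of its underside.
- blower: Loose black rubber lens blower, 52 mm across, 105 mm high, standing: a bystander. Origin: centre of its underside.
- caliper: Loose steel vernier caliper, 230 x 76 x 7 mm, lying flat: a bystander. Origin: centre of its underside, y along its length.
- tongue: Steel lock tongue, hidden under the hatch and turning with the knob; 16 mm wide, 7 mm thick. Origin: its tip, mid-thickness, 56 mm from the knob's axis towards -y of knob_top and 24.5 mm below the hatch's top face. Locked, it lies 3 mm below the frame edge's underside.
- frame_edge: Inner edge of the case's fixed frame on the free-edge side, 10 mm thick, 136 mm long. Origin: middle of that inner edge, mid-thickness, at (-70, 0, 85) mm in the case's frame; the frame runs from there 35 mm to -x and along y.

How it is judged:
By the outcome, as a careful person would: the job done as asked, in the order asked, and still so for the second after the job is handed in, with the robot touching nothing.
It also fails if it takes over 53 s, if anything falls off the work surface, if the arm or the gripper's body presses on something with over 40 N, if the wrist force passes 120 N, or if a joint passes its speed limit or range.

## Working session

There is one attempt and no reset: what is moved stays moved. The work goes in short steps, Python scripts to look and compute and a tool call to move; the robot and the scene stay as the last step left them, time stands still between calls to the robot, and variables do not carry over. Pictures are saved under pics/ and viewed, at most 10 in all, crops included, and the job is handed in when it is done.

Besides the shell and the picture viewer there is one more tool, called after "Call:" as name(argument=value, ...), one argument or row to a line, values as JSON. step_arm: Moves the arm, as the interface text tells. Its arguments: {"type":"object","properties":{"commands":{"type":"array"}},"required":["commands"]}

```bash
mkdir -p pics
cat > h.py <<'E'
import numpy as np, cv2
from station import status, eyes, order
def snap(n,f=None):
    c=eyes.read_camera(n)
    if f: cv2.imwrite('pics/'+f,cv2.cvtColor(c['color'],cv2.COLOR_RGB2BGR))
    return c
def ray(c,u,v):
    R=np.array(c['R']);t=np.array(c['t'])
    return -R.T@t, R.T@np.array([(u-c['cx'])/c['fx'],(v-c['cy'])/c['fy'],1])
def onz(c,u,v,z):
    o,d=ray(c,u,v); return o+d*(z-o[2])/d[2]
def proj(c,X):
    p=np.array(c['R'])@np.array(X)+np.array(c['t']); return p[0]/p[2]*c['fx']+c['cx'],p[1]/p[2]*c['fy']+c['cy']
def tri(*a):
    A=np.zeros((3,3));b=np.zeros(3);L=[]
    for c,u,v in a:
        o,d=ray(c,u,v);d=d/np.linalg.norm(d);P=np.eye(3)-np.outer(d,d);A+=P;b+=P@o;L.append((P,o))
    X=np.linalg.solve(A,b);return X,[float(np.linalg.norm(P@(X-o))) for P,o in L]
E
python3 - <<'E'
from h import *
import pickle
d={n:snap(n,n+'0.png') for n in('scene','top')}
pickle.dump(d,open('v0.pkl','wb'))
for n in d: print(n,ray(d[n],320,240),d[n]['fx'])
print(status.get_state())
E
```

```text
scene (array([-0.17289221, -0.92025969,  0.84130296]), array([ 0.51875343,  0.66403713, -0.53849475])) 482.13178389602865
top (array([ 0.28051971, -0.01498347,  1.64851483]), array([ 0.15665833,  0.00319883, -0.9876845 ])) 549.0766664497592
{'t': 0.1, 'qpos': array([ 1.02788816e+00,  8.78558829e-02,  1.37204983e+00, -3.30192852e-05,
        1.68361859e+00, -1.03061376e-01]), 'dq': array([ 0.00136792, -0.00038655, -0.00294811, -0.00094879, -0.00092157,
       -0.00027826]), 'effort': array([ 2.09115366e-03, -3.41250372e+01, -3.03303409e+01,  7.19761569e-02,
        3.03623232e-02, -1.06062998e-04]), 'ee_pos': array([0.23391931, 0.4972087 , 0.18946208]), 'ee_rot': array([-6.85232114e-01, -3.06535423e+00,  2.89316650e-03]), 'ft_force': array([-0.11438195,  0.18803077,  0.49514004]), 'ft_torque': array([ 0.02662694, -0.04403459,  0.02029129]), 'grip_force': 0.0, 'opening': 0.09408375111082669}
```

View pics/top0.png

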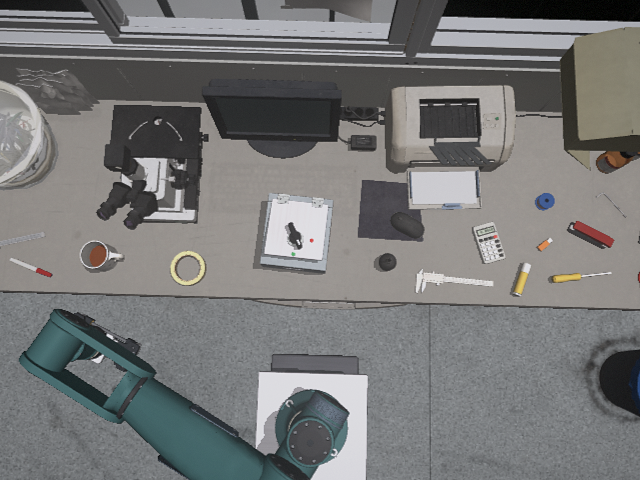

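View pics/scene0.png

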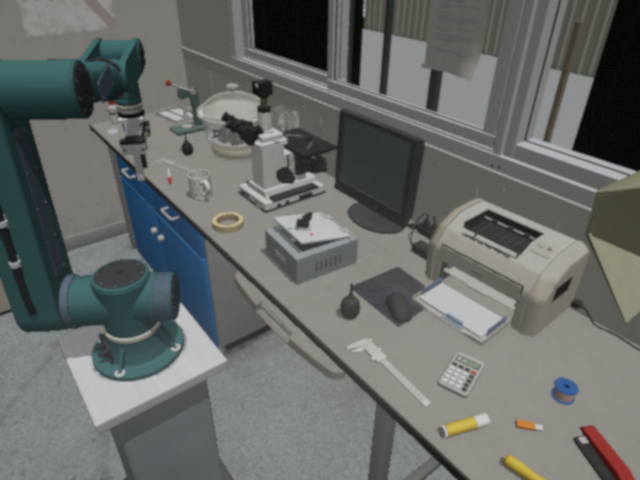

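The top view shows the case at about (297,232), with the knob at (294,235), red dot (311,240) and green dot (293,254). In the scene view it sits at about (310,245). The tape is at (188,268), the blower at (387,262) and the caliper at (455,280), all well away from the case. I'll zoom in on the case.

Run:
```python
from h import *
import pickle
d=pickle.load(open('v0.pkl','rb'))
a=cv2.resize(d['top']['color'][185:280,250:345],(400,400),interpolation=cv2.INTER_CUBIC)
b=cv2.resize(d['scene']['color'][200:290,255:365],(400,327),interpolation=cv2.INTER_CUBIC)
m=np.zeros((400,800,3),np.uint8);m[:,:400]=a;m[:327,400:]=b
cv2.imwrite('pics/crop0.png',m[:,:,::-1])
c=d['top']['color'].astype(int)
for n in d:
  c=d[n]['color'].astype(int);r,g,bb=c[...,0],c[...,1],c[...,2]
  for nm,k in(('red',(r>g+60)&(r>bb+60)),('green',(g>r+40)&(g>bb+25))):
    l,k2,s,ce=cv2.connectedComponentsWithStats(k.astype(np.uint8))
    print(n,nm,[(s[i,4],ce[i].round(1)) for i in range(1,l) if (250<ce[i][0]<365 and 185<ce[i][1]<290)])
```

```text
scene red []
scene green []
top red [(np.int32(9), array([311., 240.]))]
top green [(np.int32(11), array([292.6, 253.5]))]
```

View pics/crop0.png

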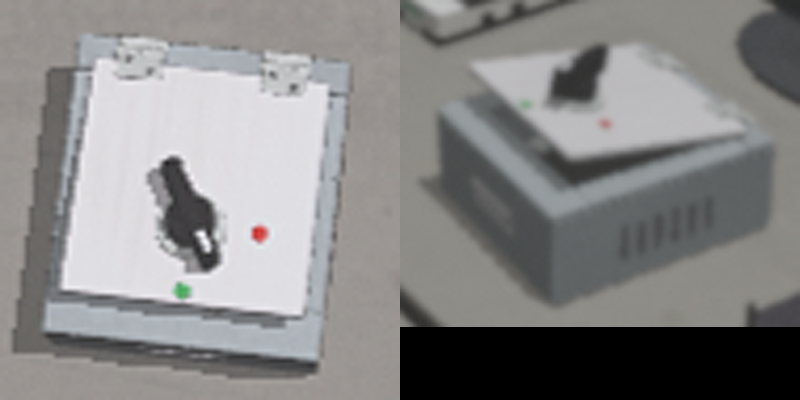

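The left half of the crop gives the top-view details. The case top corners are at (80,37), (352,62), (318,358) and (47,328). The hatch free corners are at (62,291) and (303,317), and the wing runs from (172,160) to its marked end at (207,268). In the right half, the free corners are at (470,65) and (572,158).

Run:
```python
from h import *
import pickle
d=pickle.load(open('v0.pkl','rb'));T,S=d['top'],d['scene']
tp=lambda u,v:(250+u*95/400-.4,185+v*95/400-.4)
sp=lambda u,v:(255+(u-400)*110/400-.4,200+v*110/400-.4)
C=[onz(T,*tp(*p),.09) for p in((80,37),(352,62),(318,358),(47,328))]
for p in C: print(p.round(3))
print('sizes',[np.linalg.norm(C[i]-C[(i+1)%4]).round(3) for i in range(4)])
cc=sum(C)/4; ax=(C[0]+C[1]-C[2]-C[3]);yaw=np.arctan2(ax[1],ax[0]);ay=C[0]+C[3]-C[1]-C[2];yaw2=np.arctan2(-ay[0],ay[1])
print('case',cc,'yaw',yaw,yaw2)
L=tri((T,*tp(62,291)),(S,*sp(470,65)));R=tri((T,*tp(303,317)),(S,*sp(572,158)));print('free',L,R)
y=(yaw+yaw2)/2;ex=np.array([np.cos(y),np.sin(y),0]);ey=np.array([-ex[1],ex[0],0])
H=np.array([cc[0],cc[1],0])+.092*ex+[0,0,.094]
for X in(L[0],R[0]):
  r=X-H; print('angle',np.arctan2(r[2],-r@ex)-4/176,'len',np.hypot(r[2],r@ex),'y',r@ey)
r=[onz(T,*tp(*p),.16) for p in((172,160),(207,268))];w=r[1]-r[0]
print('wing',r,np.linalg.norm(w)); m=np.arctan2(w[1],w[0]); print('knob', ((-np.pi/2+y)-m))
for a in(.15,.2,.25,.3):
  K=H+(-.122*np.cos(a)+.042*-np.sin(a)*-1)*ex*1
  K=H-.122*np.cos(a)*ex+.122*np.sin(a)*np.array([0,0,1])+.042*(np.sin(a)*ex+np.cos(a)*np.array([0,0,1]))
  Lp=H+.004*np.array([0,0,1])-.166*np.cos(a)*ex+.166*np.sin(a)*np.array([0,0,1])
  F=K*0;print(a,'knobtop',K.round(4),'top px',np.round((np.array(proj(T,K))-[250,185])*400/95),'scene',np.round((np.array(proj(S,K))-[255,200])*400/110+[400,0]),'lip',Lp.round(4))
  for s in(1,-1):
    X=H-.176*np.cos(a)*ex+.176*np.sin(a)*np.array([0,0,1])+s*.082*ey+.004*(np.sin(a)*ex+np.cos(a)*np.array([0,0,1]))
    print('   corner',np.round((np.array(proj(T,X))-[250,185])*400/95),np.round((np.array(proj(S,X))-[255,200])*400/110+[400,0]))
```

```text
[0.661 0.144 0.09 ]
[ 0.649 -0.045  0.09 ]
[ 0.443 -0.027  0.09 ]
[0.458 0.157 0.09 ]
sizes [np.float64(0.189), np.float64(0.207), np.float64(0.185), np.float64(0.204)]
case [0.55250618 0.05728932 0.09      ] yaw -0.07619796809083534 -0.07302183564324606
free (array([0.48056229, 0.14352156, 0.12507049]), [0.0020291489949580497, 0.0020291489949581048]) (array([ 0.46784915, -0.0169745 ,  0.12323568]), [0.0017933959521810473, 0.0017933959521810247])
angle 0.15786677674277716 len 0.17298477329151407 y 0.08062958799353485
angle 0.146715404684023 len 0.17336866419978342 y -0.08036761747831647
wing [array([0.56282618, 0.07274995, 0.16      ]), array([0.49205842, 0.04729589, 0.16      ])] 0.07520628587910783
knob 1.1509103071237146
0.15 knobtop [0.5302 0.059  0.1538] top px [190. 210.] scene [576.  57.] lip [0.4806 0.0627 0.1228]
   corner [ 59. 291.] [462.  65.]
   corner [305. 317.] [566. 158.]
0.2 knobtop [0.5333 0.0587 0.1594] top px [190. 203.] scene [579.  50.] lip [0.482  0.0626 0.131 ]
   corner [ 58. 287.] [463.  55.]
   corner [305. 313.] [568. 147.]
0.25 knobtop [0.5367 0.0585 0.1649] top px [190. 197.] scene [583.  42.] lip [0.4839 0.0624 0.1391]
   corner [ 58. 282.] [465.  45.]
   corner [306. 308.] [571. 137.]
0.3 knobtop [0.5404 0.0582 0.1702] top px [191. 190.] scene [587.  35.] lip [0.4861 0.0623 0.1471]
   corner [ 57. 277.] [468.  36.]
   corner [306. 302.] [574. 126.]
```

The case is at (0.5525, 0.057) with yaw −0.075. The hatch is open about 0.155 and the knob is at about 1.15, with its top at about (0.531, 0.059, 0.154). Sizes and heights match what was given. For joint 6 to stay in range, the gripper's closing direction has to go to yaw −1.225, a twist of −2.36 in total.

Call:
step_arm(
  commands=[
    {"x": 0.06,"y": -0.1,"z": 0.03,"twist": -0.14,"claw": 0.5},
    {"x": 0.13,"y": -0.2,"z": 0.06,"twist": -0.28,"claw": 0},
    {"x": 0.2,"y": -0.3,"z": 0.1,"twist": -0.42,"claw": -0.3},
    {"x": 0.27,"y": -0.4,"z": 0.13,"twist": -0.56,"claw": -0.3},
    {"x": 0.34,"y": -0.5,"z": 0.16,"twist": -0.7,"claw": -0.3},
    {"x": 0.41,"y": -0.6,"z": 0.17,"twist": -0.84,"claw": -0.3},
    {"x": 0.47,"y": -0.68,"z": 0.17,"twist": -0.95,"claw": -0.3},
    {"x": 0.5,"y": -0.73,"z": 0.17,"twist": -1,"claw": -0.3},
  ],
)

```text
t: 1.1
ee_pos: [0.3846, 0.2775, 0.241]
ee_rot: [-1.425, -2.799, 0.001]
ft_force: [0.1, -0.2, -0.7]
opening: 0.0331
grip_force: 0.0
```

Call:
step_arm(
  commands=[
    {"x": 0.06,"y": -0.1,"z": 0,"twist": -0.14,"claw": -0.3},
    {"x": 0.13,"y": -0.2,"z": 0,"twist": -0.28,"claw": -0.3},
    {"x": 0.2,"y": -0.3,"z": 0,"twist": -0.42,"claw": -0.3},
    {"x": 0.27,"y": -0.4,"z": 0,"twist": -0.56,"claw": -0.3},
    {"x": 0.33,"y": -0.5,"z": 0,"twist": -0.7,"claw": -0.3},
    {"x": 0.37,"y": -0.6,"z": 0,"twist": -0.84,"claw": -0.3},
    {"x": 0.39,"y": -0.68,"z": 0,"twist": -0.95,"claw": -0.3},
    {"x": 0.39,"y": -0.73,"z": 0,"twist": -1,"claw": -0.3},
  ],
)

```text
t: 2.1
ee_pos: [0.5011, 0.059, 0.2409]
ee_rot: [-2.072, -2.36, 0.001]
ft_force: [-0.2, -0.4, 0.3]
opening: 0.0328
grip_force: 0.0
```

Call:
step_arm(
  commands=[
    {"x": 0,"y": 0,"z": 0,"twist": -0.14,"claw": -0.3},
    {"x": 0,"y": 0,"z": 0,"twist": -0.28,"claw": -0.3},
    {"x": 0,"y": 0,"z": 0,"twist": -0.42,"claw": -0.3},
    {"x": 0,"y": 0,"z": 0,"twist": -0.56,"claw": -0.3},
    {"x": 0,"y": 0,"z": 0,"twist": -0.7,"claw": -0.3},
    {"x": 0,"y": 0,"z": 0,"twist": -0.84,"claw": -0.3},
    {"x": 0,"y": 0,"z": 0,"twist": -0.95,"claw": -0.3},
    {"x": 0,"y": 0,"z": 0,"twist": -1,"claw": -0.3},
  ],
)

```text
t: 3.1
ee_pos: [0.5008, 0.0602, 0.2414]
ee_rot: [-2.591, -1.776, 0.0]
ft_force: [-0.4, -0.3, -0.3]
opening: 0.033
grip_force: 0.0
```

Call:
step_arm(
  commands=[
    {"x": 0,"y": 0,"z": 0,"twist": -0.14,"claw": -0.3},
    {"x": 0,"y": 0,"z": 0,"twist": -0.28,"claw": -0.3},
    {"x": 0,"y": 0,"z": 0,"twist": -0.42,"claw": -0.3},
    {"x": 0,"y": 0,"z": 0,"twist": -0.56,"claw": -0.3},
    {"x": 0,"y": 0,"z": 0,"twist": -0.7,"claw": -0.3},
    {"x": 0,"y": 0,"z": 0,"twist": -0.84,"claw": -0.3},
    {"x": 0,"y": 0,"z": 0,"twist": -0.95,"claw": -0.3},
    {"x": 0,"y": 0,"z": 0,"twist": -1,"claw": -0.3},
  ],
)

```text
t: 4.1
ee_pos: [0.501, 0.0599, 0.2414]
ee_rot: [-2.95, -1.08, 0.0]
ft_force: [-0.2, -0.1, 0.4]
opening: 0.0329
grip_force: 0.0
```

Call:
step_arm(
  commands=[
    {"x": 0.02,"y": 0,"z": 0,"twist": -0.12,"claw": -0.36},
    {"x": 0.04,"y": 0,"z": 0,"twist": -0.25,"claw": -0.36},
    {"x": 0.06,"y": 0,"z": 0,"twist": -0.4,"claw": -0.36},
    {"x": 0.08,"y": 0,"z": 0,"twist": -0.55,"claw": -0.36},
    {"x": 0.09,"y": 0,"z": 0,"twist": -0.65,"claw": -0.36},
    {"x": 0.093,"y": 0,"z": 0,"twist": -0.71,"claw": -0.36},
    {"x": 0.093,"y": 0,"z": 0,"twist": -0.71,"claw": -0.36},
    {"x": 0.093,"y": 0,"z": 0,"twist": -0.71,"claw": -0.36},
  ],
)

```text
t: 5.1
ee_pos: [0.5289, 0.0598, 0.2416]
ee_rot: [3.094, 0.543, 0.0]
ft_force: [-0.4, 0.6, 0.1]
opening: 0.0304
grip_force: 0.0
```

Run:
```python
from h import *
import pickle
w=snap('wrist','w1.png');pickle.dump(w,open('w1.pkl','wb'))
s=status.get_state();print(s['ee_pos'],s['ee_rot'],s['qpos'],ray(w,320,240))
print(proj(w,[.5305,.059,.154]),proj(w,s['ee_pos']))
```

```text
[0.52898413 0.05970708 0.24157844] [3.09427092e+00 5.42680510e-01 1.65778222e-04] [ 5.92351913e-03  4.33918935e-02  1.31674629e+00 -7.66182019e-05
  1.78133474e+00  1.22947056e+00] (array([0.59878915, 0.08442836, 0.43595565]), array([-0.240044  , -0.08436171, -0.96709213]))
(np.float64(321.93525745760746), np.float64(238.1957125441205)) (np.float64(319.9466023230405), np.float64(284.4046200403646))
```

View pics/w1.png

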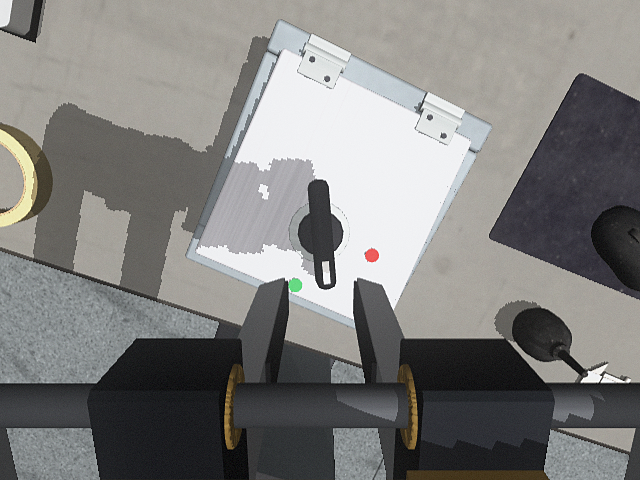

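The wrist view shows the wing from (318,181) to its marked end at (327,288), red dot (372,255) and green dot (295,285). The wing's centre, about (322,235), falls within 3 px of where I predicted it.

Run:
```python
from h import *
import pickle
w=pickle.load(open('w1.pkl','rb'));d=pickle.load(open('v0.pkl','rb'))
y=-.0746
for a in(.15,.18):
  n=np.array([np.sin(a)*np.cos(y),np.sin(a)*np.sin(y),np.cos(a)])
  def onp(c,u,v,P): o,r=ray(c,u,v);return o+r*(n@(P-o))/(n@r)
  K=np.array([.5305,.059,.154+.11*(a-.15)]);b=K-.038*n
  A,B=onp(w,318,181,K),onp(w,327,288,K);m=B-A
  print('wing',A,B,np.linalg.norm(m),'mid',(A+B)/2,'yaw',np.arctan2(m[1],m[0]))
  R,G=onp(w,372,255,b),onp(w,295,285,b)
  print('red-knob',R-b,'green-knob',G-b)
print(tri((w,372,255),(d['top'],311,240)),tri((w,295,285),(d['top'],292.6,253.5)))
```

```text
wing [0.56664046 0.07499258 0.14873324] [0.49835685 0.04350231 0.15866988] 0.07584869628995229 mid [0.53249866 0.05924744 0.15370156] yaw -2.7094895718859537
red-knob [-2.86793264e-03 -4.64738671e-02 -9.12523616e-05] green-knob [-0.04561593  0.003907    0.00691901]
wing [0.5668847  0.07506427 0.15091538] [0.49980491 0.04409239 0.16266785] 0.0748136122630763 mid [0.53334481 0.05957833 0.15679162] yaw -2.7090376978313984
red-knob [-0.00099268 -0.04585619 -0.00044178] green-knob [-0.04281421  0.0041197   0.00782509]
(array([0.52256859, 0.01460966, 0.12056226]), [0.0008255425341326786, 0.0008255425341327178]) (array([0.4813117 , 0.0644865 , 0.12929009]), [0.0007767637907971934, 0.0007767637907971898])
```

Call:
step_arm(
  commands=[
    {"x": 0.007,"y": 0,"z": -0.04,"twist": 0.1,"claw": -0.36},
    {"x": 0.007,"y": 0,"z": -0.08,"twist": 0.17,"claw": -0.36},
    {"x": 0.007,"y": 0,"z": -0.13,"twist": 0.17,"claw": -0.36},
    {"x": 0.007,"y": 0,"z": -0.18,"twist": 0.17,"claw": -0.36},
    {"x": 0.007,"y": 0,"z": -0.22,"twist": 0.17,"claw": -0.36},
    {"x": 0.007,"y": 0,"z": -0.25,"twist": 0.17,"claw": -0.36},
    {"x": 0.007,"y": 0,"z": -0.265,"twist": 0.17,"claw": -0.36},
    {"x": 0.007,"y": 0,"z": -0.265,"twist": 0.17,"claw": -0.64},
  ],
)

```text
t: 6.15
ee_pos: [0.5311, 0.0597, 0.1619]
ee_rot: [3.069, 0.673, -0.0]
ft_force: [0.5, 0.3, -0.4]
opening: 0.0233
grip_force: 0.0
```

Call:
step_arm(
  commands=[
    {"x": 0,"y": 0,"z": 0,"twist": 0,"claw": -0.64},
    {"x": 0,"y": 0,"z": 0,"twist": 0.1,"claw": -0.64},
    {"x": 0,"y": 0,"z": 0,"twist": 0.25,"claw": -0.64},
    {"x": 0,"y": 0,"z": 0,"twist": 0.4,"claw": -0.64},
    {"x": 0,"y": 0,"z": 0,"twist": 0.55,"claw": -0.64},
    {"x": 0,"y": 0,"z": 0,"twist": 0.7,"claw": -0.64},
    {"x": 0,"y": 0,"z": 0,"twist": 0.8,"claw": -0.64},
    {"x": 0,"y": 0,"z": 0,"twist": 0.8,"claw": -0.64},
  ],
)

```text
t: 7.15
ee_pos: [0.5315, 0.0597, 0.1626]
ee_rot: [2.874, 1.268, 0.002]
ft_force: [0.6, 0.2, -0.2]
opening: 0.0169
grip_force: 0.0
```

Call:
step_arm(
  commands=[
    {"x": 0,"y": 0,"z": 0,"twist": 0.1,"claw": -0.64},
    {"x": 0,"y": 0,"z": 0,"twist": 0.25,"claw": -0.64},
    {"x": 0,"y": 0,"z": 0,"twist": 0.4,"claw": -0.64},
    {"x": 0,"y": 0,"z": 0,"twist": 0.55,"claw": -0.64},
    {"x": 0,"y": 0,"z": 0,"twist": 0.65,"claw": -0.64},
    {"x": 0,"y": 0,"z": 0,"twist": 0.75,"claw": -0.64},
    {"x": 0,"y": 0,"z": 0,"twist": 0.8,"claw": -0.64},
    {"x": 0,"y": 0,"z": 0,"twist": 0.8,"claw": -0.64},
  ],
)

```text
t: 8.15
ee_pos: [0.5313, 0.0597, 0.1622]
ee_rot: [2.565, 1.814, 0.0]
ft_force: [0.0, 0.2, -0.1]
opening: 0.0169
grip_force: 0.0
```

Call:
step_arm(
  commands=[
    {"x": 0,"y": 0,"z": 0,"twist": 0.1,"claw": -0.64},
    {"x": 0,"y": 0,"z": 0,"twist": 0.2,"claw": -0.64},
    {"x": 0,"y": 0,"z": 0,"twist": 0.3,"claw": -0.64},
    {"x": 0,"y": 0,"z": 0,"twist": 0.4,"claw": -0.64},
    {"x": 0,"y": 0,"z": 0,"twist": 0.5,"claw": -0.64},
    {"x": 0,"y": 0,"z": 0,"twist": 0.6,"claw": -0.64},
    {"x": 0,"y": 0,"z": 0,"twist": 0.6,"claw": -0.64},
    {"x": 0,"y": 0,"z": 0,"twist": 0.6,"claw": -0.64},
  ],
)

```text
t: 9.15
ee_pos: [0.5312, 0.0597, 0.162]
ee_rot: [2.265, 2.176, 0.0]
ft_force: [0.2, 0.2, 0.0]
opening: 0.0168
grip_force: 0.0
```

Run:
```python
from h import *
import pickle
w=snap('wrist');t=snap('top');pickle.dump((w,t),open('w2.pkl','wb'))
s=status.get_state();print(s['ee_pos'],s['ee_rot'],s['ft_force'],s['ft_torque'],s['opening'])
m=np.zeros((480,800,3),np.uint8);m[:360,:480]=cv2.resize(w['color'],(480,360));m[:320,480:]=cv2.resize(t['color'][185:280,250:345],(320,320))
cv2.imwrite('pics/c2.png',m[:,:,::-1])
```

```text
[0.5312     0.05968858 0.16204525] [2.26487850e+00 2.17695076e+00 1.79791517e-04] [-0.40924489  1.18173842  0.06796552] [-0.03771613  0.07230758 -0.03951135] 0.016505831782522084
```

View pics/c2.png

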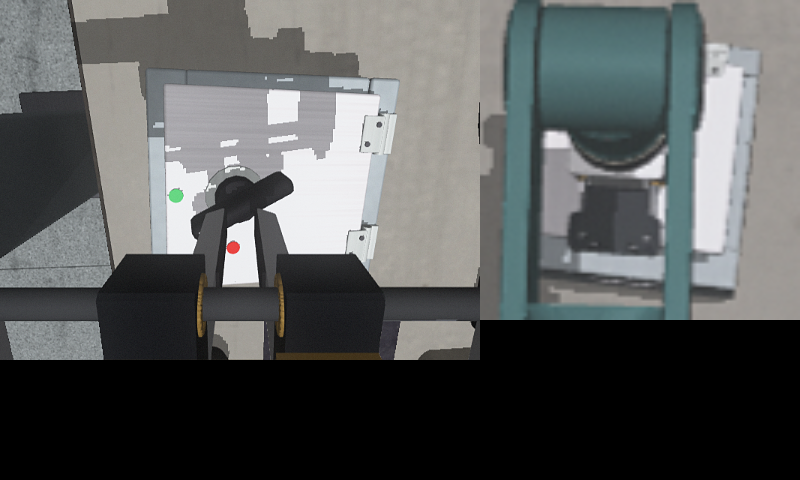

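In this view, in the crop's own pixels, the wing still runs from (195,230) to (293,180), about 63° off the fingers. The fingers lie over it, so the knob hasn't turned. I'll check the heights.

Run:
```python
from h import *
import pickle
from scipy.spatial.transform import Rotation as Ro
d=pickle.load(open('v0.pkl','rb'));w1=pickle.load(open('w1.pkl','rb'));w2,t2=pickle.load(open('w2.pkl','rb'))
T=d['top']
print('wing ends',tri((T,290.4,222.6),(w1,318,181)),tri((T,298.7,248.2),(w1,327,288)))
k=4/3
print('red',tri((w1,372,255),(w2,233*k,247*k)),tri((T,311,240),(w2,233*k,247*k)))
print('green',tri((w1,295,285),(w2,176*k,195*k)))
print('wing mid w1-w2',tri((w1,322.5,234.5),(w2,244*k,205*k)))
for p in((.5312,.0597,.162),(.5312,.0597,.140),(.5312,.0597,.12)): print(p,proj(w2,p))
for n,w,p in(('w1',w1,np.array([.529,.0597,.2416])),('w2',w2,np.array([.5312,.0597,.162]))):
  print(n,'cam-tcp',ray(w,320,240)[0]-p)
print(status.get_state()['qpos'])
```

```text
wing ends (array([0.56604977, 0.07435701, 0.14230052]), [0.00044351948256501894, 0.0004435194825649496]) (array([0.49452229, 0.04510766, 0.15090179]), [0.0029349873290749435, 0.0029349873290749496])
red (array([0.52290246, 0.01379128, 0.11971811]), [0.00014026363966678426, 0.00014026363966657623]) (array([0.52254513, 0.01507602, 0.12155443]), [0.0006049245511369107, 0.0006049245511368427])
green (array([0.48166243, 0.06384918, 0.12915441]), [0.00023841803478424846, 0.00023841803478430863])
wing mid w1-w2 (array([0.53278683, 0.05981991, 0.14862102]), [0.0011355584345982544, 0.0011355584345982374])
(0.5312, 0.0597, 0.162) (np.float64(320.86450207766643), np.float64(284.18759754334326))
(0.5312, 0.0597, 0.14) (np.float64(320.83211375918785), np.float64(269.92810528210987))
(0.5312, 0.0597, 0.12) (np.float64(320.80750200502735), np.float64(259.09237392982584))
w1 cam-tcp [0.06978915 0.02472836 0.19435565]
w2 cam-tcp [0.00278896 0.07371285 0.19443101]
[ 5.82294204e-03  5.99500872e-02  1.45592661e+00 -1.52445194e-05
  1.62554361e+00  4.54077138e-02]
```

Run:
```python
from h import *
import pickle
w2,_=pickle.load(open('w2.pkl','rb'))
a=cv2.resize(w2['color'][220:330,230:410],(792,484),interpolation=cv2.INTER_CUBIC)
cv2.imwrite('pics/c3.png',cv2.convertScaleAbs(a[:,:,::-1],alpha=2.0,beta=20))
```

```text
(no output)
```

View pics/c3.png

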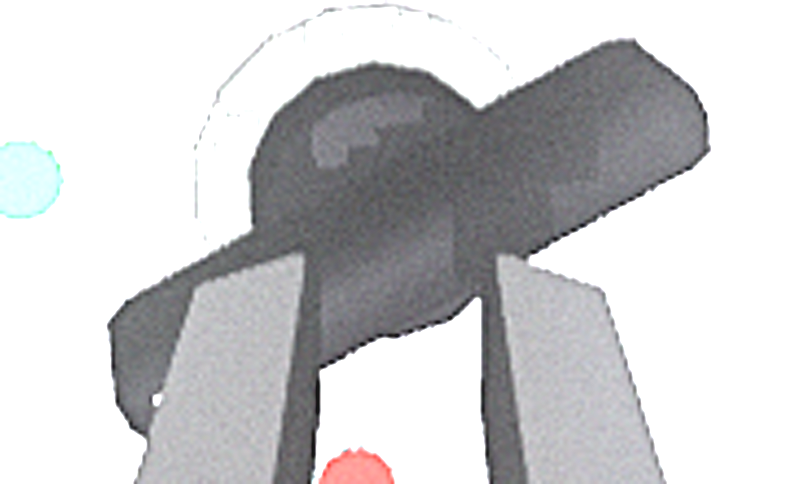

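The enlarged crop shows the fingertips at (305,255) and (497,255), both in front of the unturned wing. I'll work out the tip height from the known finger gap.

Run:
```python
from h import *
import pickle
w2,_=pickle.load(open('w2.pkl','rb'));w1=pickle.load(open('w1.pkl','rb'))
print(w2['fx'])
c=lambda u,v:(230+u/4.4,220+v/4.4)
s=status.get_state();print(s['ee_pos'],s['opening'])
for z in(.12,.13,.14,.15,.16,.17):
  a,b=onz(w2,*c(305,255),z),onz(w2,*c(497,255),z);print(z,'tip gap',np.linalg.norm(a-b).round(4),'tip x,y',((a+b)/2).round(4),
  'wing thick/ends',[onz(w2,*c(*p),z).round(4)[:2] for p in((110,325),(635,40),(708,150))])
  e=onz(w1,318,181,z)-onz(w1,327,288,z);print('   w1 wing len',np.linalg.norm(e))
# predicted projections of hub/wing
for a in(.15,.18):
  y=-.0746;n=np.array([np.sin(a)*np.cos(y),np.sin(a)*np.sin(y),np.cos(a)])
  for h in(0,.012,.019,.038):
    K=np.array([.5325,.0592,.154])-n*(.038-h)
    print(a,h,(np.array(proj(w2,K))-[230,220])*4.4,proj(w1,K))
```

```text
414.5149588942472
[0.5312     0.05968858 0.16204525] 0.016505831782522084
0.12 tip gap 0.0264 tip x,y [0.5309 0.0478 0.12  ] wing thick/ends [array([0.4902, 0.0391]), array([0.5632, 0.0768]), array([0.573 , 0.0611])]
   w1 wing len 0.08698840004818759
0.13 tip gap 0.0253 tip x,y [0.5311 0.0514 0.13  ] wing thick/ends [array([0.492 , 0.0431]), array([0.562 , 0.0792]), array([0.5714, 0.0642])]
   w1 wing len 0.08423521613846911
0.14 tip gap 0.0241 tip x,y [0.5312 0.055  0.14  ] wing thick/ends [array([0.4939, 0.0471]), array([0.5608, 0.0816]), array([0.5697, 0.0673])]
   w1 wing len 0.08148203222875053
0.15 tip gap 0.023 tip x,y [0.5313 0.0586 0.15  ] wing thick/ends [array([0.4957, 0.0511]), array([0.5595, 0.084 ]), array([0.5681, 0.0703])]
   w1 wing len 0.07872884831903211
0.16 tip gap 0.0219 tip x,y [0.5314 0.0623 0.16  ] wing thick/ends [array([0.4976, 0.0551]), array([0.5583, 0.0864]), array([0.5664, 0.0734])]
   w1 wing len 0.07597566440931354
0.17 tip gap 0.0208 tip x,y [0.5316 0.0659 0.17  ] wing thick/ends [array([0.4994, 0.0591]), array([0.5571, 0.0888]), array([0.5648, 0.07
[... 158 characters left out ...]
6867905 193.11474812] (np.float64(320.4221448924122), np.float64(231.79399894896954))
0.15 0.019 [387.73622863 210.15555319] (np.float64(320.982928080748), np.float64(232.73252323710028))
0.15 0.038 [410.95448432 261.75714572] (np.float64(322.63992772696724), np.float64(235.50567058842444))
0.18 0 [359.6773046  166.14583049] (np.float64(318.9348691277424), np.float64(231.5918822847181))
0.18 0.012 [374.19980259 193.22444793] (np.float64(320.00946085773893), np.float64(232.7270126562054))
0.18 0.019 [383.32807238 210.24499947] (np.float64(320.67450580495887), np.float64(233.42952384898737))
0.18 0.038 [410.95448432 261.75714572] (np.float64(322.63992772696724), np.float64(235.50567058842444))
```

Run:
```python
from h import *
s=snap('scene');p=status.get_state()['ee_pos']
x0,y0,k=265,170,7
a=cv2.resize(s['color'][y0:y0+80,x0:x0+110],None,fx=k,fy=k,interpolation=cv2.INTER_CUBIC)[:,:,::-1].copy()
for dz in(0,-.022,-.04):
  u,v=proj(s,p+[0,0,dz]);print(dz,(u-x0)*k,(v-y0)*k);cv2.circle(a,(int((u-x0)*k),int((v-y0)*k)),3,(0,0,255),-1)
print('ktop',(np.array(proj(s,[.5325,.0592,.154]))-[x0,y0])*k)
cv2.imwrite('pics/c4.png',a)
```

```text
0 269.4973760427286 300.45826251101903
-0.022 269.81386368358295 346.9848128454202
-0.04 270.06880084098844 384.46288451391683
ktop [272.88338299 317.03981486]
```

View pics/c4.png

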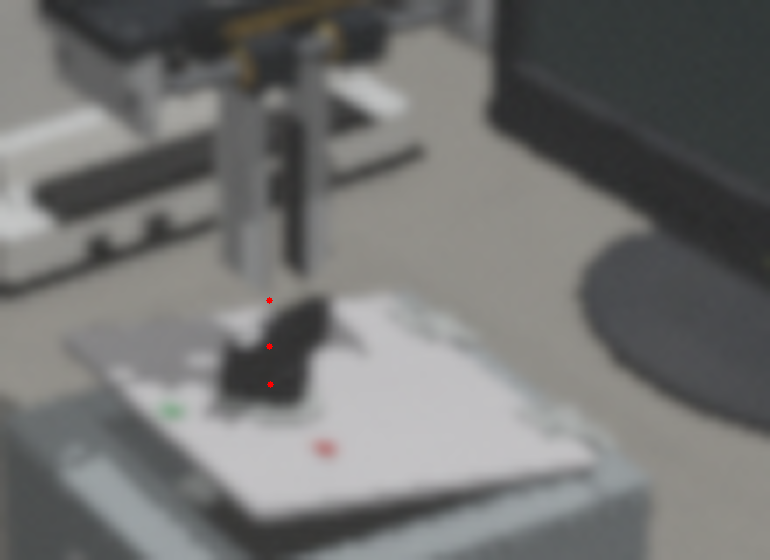

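The scene crop shows the fingertips at about (258,282) and (300,275), roughly 35 px above the knob top at (273,317). The tips are therefore about 30 mm higher than the nominal offset says, at z≈0.17. I'll turn back into line with the wing, then go lower while watching the force.

Call:
step_arm(
  commands=[
    {"x": 0,"y": 0,"z": 0,"twist": -0.2,"claw": -0.36},
    {"x": 0,"y": 0,"z": 0,"twist": -0.5,"claw": -0.36},
    {"x": 0,"y": 0,"z": 0,"twist": -0.8,"claw": -0.36},
    {"x": 0,"y": 0,"z": 0,"twist": -1,"claw": -0.36},
    {"x": 0,"y": 0,"z": 0,"twist": -1,"claw": -0.36},
    {"x": 0,"y": 0,"z": 0,"twist": -1,"claw": -0.36},
    {"x": 0,"y": 0,"z": 0,"twist": -1,"claw": -0.36},
    {"x": 0,"y": 0,"z": 0,"twist": -1,"claw": -0.36},
  ],
)

```text
t: 10.3
ee_pos: [0.5312, 0.0597, 0.162]
ee_rot: [2.732, 1.55, -0.0]
ft_force: [0.1, -0.1, -0.1]
opening: 0.0299
grip_force: 0.0
```

Call:
step_arm(
  commands=[
    {"x": 0,"y": 0,"z": 0,"twist": -0.3,"claw": -0.36},
    {"x": 0,"y": 0,"z": 0,"twist": -0.6,"claw": -0.36},
    {"x": 0,"y": 0,"z": 0,"twist": -0.9,"claw": -0.36},
    {"x": 0,"y": 0,"z": 0,"twist": -1,"claw": -0.36},
    {"x": 0,"y": 0,"z": 0,"twist": -1,"claw": -0.36},
    {"x": 0,"y": 0,"z": 0,"twist": -1,"claw": -0.36},
    {"x": 0,"y": 0,"z": 0,"twist": -1,"claw": -0.36},
    {"x": 0,"y": 0,"z": 0,"twist": -1,"claw": -0.36},
  ],
)

```text
t: 11.3
ee_pos: [0.5312, 0.0597, 0.162]
ee_rot: [3.031, 0.826, 0.0]
ft_force: [-0.0, 0.2, 0.4]
opening: 0.0302
grip_force: 0.0
```

Call:
step_arm(
  commands=[
    {"x": 0,"y": 0,"z": 0,"twist": -0.1,"claw": -0.36},
    {"x": 0,"y": 0,"z": 0,"twist": -0.2,"claw": -0.36},
    {"x": 0,"y": 0,"z": -0.01,"twist": -0.2,"claw": -0.36},
    {"x": 0,"y": 0,"z": -0.02,"twist": -0.2,"claw": -0.36},
    {"x": 0,"y": 0,"z": -0.03,"twist": -0.2,"claw": -0.36},
    {"x": 0,"y": 0,"z": -0.04,"twist": -0.2,"claw": -0.36},
    {"x": 0,"y": 0,"z": -0.05,"twist": -0.2,"claw": -0.36},
    {"x": 0,"y": 0,"z": -0.05,"twist": -0.2,"claw": -0.36},
  ],
)

```text
t: 12.3
ee_pos: [0.5309, 0.0597, 0.1466]
ee_rot: [-3.069, -0.673, 0.001]
ft_force: [1.2, -0.9, -0.2]
opening: 0.0306
grip_force: 0.0
```

Run:
```python
from h import *
s=snap('scene');w=snap('wrist');p=status.get_state()['ee_pos'];print(p,status.get_state()['ee_rot'],status.get_state()['ft_force'])
x0,y0,k=265,180,5
a=cv2.resize(s['color'][y0:y0+70,x0:x0+80],None,fx=k,fy=k,interpolation=cv2.INTER_CUBIC)[:,:,::-1]
b=cv2.resize(w['color'][170:310,220:420],None,fx=2,fy=2)[:,:,::-1]
m=np.zeros((350,800,3),np.uint8);m[:350,:400]=a;m[:280,400:]=b
cv2.imwrite('pics/c5.png',cv2.convertScaleAbs(m,alpha=1.6))
```

```text
[0.53120563 0.0596925  0.14704228] [3.06853105e+00 6.73093905e-01 1.18624224e-04] [ 0.22263072  0.18384317 -0.12569907]
```

View pics/c5.png

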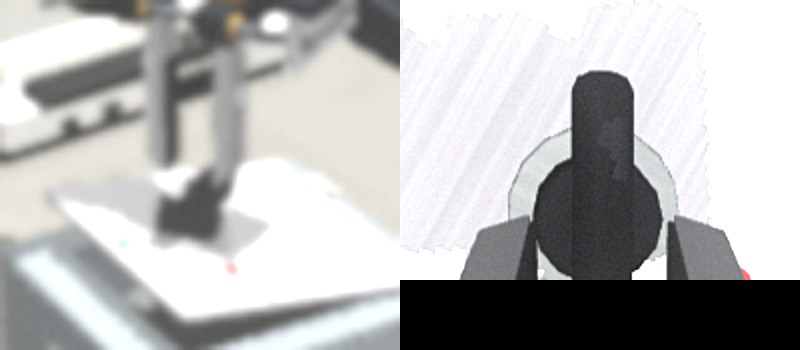

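The wrist half of the crop shows the wing (x 572–634) centred between the tips (530 and 672). In the scene half the tips are only just at the height of the wing top. I'll lower another 14 mm and close to confirm contact.

Call:
step_arm(
  commands=[
    {"x": 0,"y": 0,"z": -0.01,"twist": 0,"claw": -0.36},
    {"x": 0,"y": 0,"z": -0.02,"twist": 0,"claw": -0.36},
    {"x": 0,"y": 0,"z": -0.03,"twist": 0,"claw": -0.36},
    {"x": 0,"y": 0,"z": -0.04,"twist": 0,"claw": -0.36},
    {"x": 0,"y": 0,"z": -0.047,"twist": 0,"claw": -0.36},
    {"x": 0,"y": 0,"z": -0.047,"twist": 0,"claw": -0.6},
    {"x": 0,"y": 0,"z": -0.047,"twist": 0,"claw": -0.8},
    {"x": 0,"y": 0,"z": -0.047,"twist": 0,"claw": -0.8},
  ],
)

```text
t: 13.4
ee_pos: [0.5314, 0.0594, 0.133]
ee_rot: [3.068, 0.672, 0.0]
ft_force: [0.5, -1.8, -1.1]
opening: 0.014
grip_force: 29.9
```

Contact is confirmed: the fingers stopped at 14.0 mm on the wing. I'll loosen slightly and turn anticlockwise.

Call:
step_arm(
  commands=[
    {"x": 0,"y": 0,"z": 0,"twist": 0,"claw": -0.64},
    {"x": 0,"y": 0,"z": 0,"twist": 0.15,"claw": -0.64},
    {"x": 0,"y": 0,"z": 0,"twist": 0.3,"claw": -0.64},
    {"x": 0,"y": 0,"z": 0,"twist": 0.45,"claw": -0.64},
    {"x": 0,"y": 0,"z": 0,"twist": 0.6,"claw": -0.64},
    {"x": 0,"y": 0,"z": 0,"twist": 0.75,"claw": -0.64},
    {"x": 0,"y": 0,"z": 0,"twist": 0.8,"claw": -0.64},
    {"x": 0,"y": 0,"z": 0,"twist": 0.8,"claw": -0.64},
  ],
)

```text
t: 14.4
ee_pos: [0.5311, 0.0589, 0.1329]
ee_rot: [2.873, 1.267, -0.001]
ft_force: [-1.0, -4.5, 0.7]
opening: 0.0171
grip_force: 4.4
```

Run:
```python
from h import *
import pickle
w=snap('wrist');pickle.dump(w,open('w6.pkl','wb'))
s=status.get_state();print(s['ee_pos'],s['ft_force'],s['ft_torque'],s['opening'])
# red/green dots and wing orientation relative to tool
c=w['color'].astype(int);r,g,b=c[...,0],c[...,1],c[...,2]
for nm,k in(('red',(r>g+60)&(r>b+60)),('green',(g>r+40)&(g>b+25))):
  l,_,st,ce=cv2.connectedComponentsWithStats(k.astype(np.uint8));print(nm,[(st[i,4],ce[i].round(1)) for i in range(1,l) if st[i,4]>30])
k=((c.max(2)<75)).astype(np.uint8);k[275:]=0
l,lab,st,ce=cv2.connectedComponentsWithStats(k)
for i in range(1,l):
  if st[i,4]>300: print(st[i],ce[i].round(1),cv2.minAreaRect(np.argwhere(lab==i)[:,::-1].astype(np.float32)))
```

```text
[0.53113344 0.05893096 0.13297363] [ 0.17824355 -4.52665215  0.83015523] [-0.7827886   0.1959363  -0.09523915] 0.017241765158351605
red []
green [(np.int32(236), array([244.6, 332.8]))]
[  0 190  94  85 526] [ 45.  232.4] ((45.73705291748047, 232.85450744628906), (125.31754302978516, 4.9817986488342285), 41.76030349731445)
[ 283  209   68   66 2688] [324.  246.9] ((317.0254821777344, 242.267578125), (63.87002182006836, 67.67079162597656), 3.6522226333618164)
[603 250  37  25 493] [626.7 265.9] ((621.0, 262.0), (24.0, 36.0), 90.0)
```

Torque about z is −0.095 N m, so the fingers are engaged and turning the knob. I'll continue.

Call:
step_arm(
  commands=[
    {"x": 0,"y": 0,"z": 0,"twist": 0.15,"claw": -0.64},
    {"x": 0,"y": 0,"z": 0,"twist": 0.3,"claw": -0.64},
    {"x": 0,"y": 0,"z": 0,"twist": 0.45,"claw": -0.64},
    {"x": 0,"y": 0,"z": 0,"twist": 0.6,"claw": -0.64},
    {"x": 0,"y": 0,"z": 0,"twist": 0.75,"claw": -0.64},
    {"x": 0,"y": 0,"z": 0,"twist": 0.8,"claw": -0.64},
    {"x": 0,"y": 0,"z": 0,"twist": 0.8,"claw": -0.64},
    {"x": 0,"y": 0,"z": 0,"twist": 0.8,"claw": -0.64},
  ],
)

```text
t: 15.45
ee_pos: [0.5318, 0.0585, 0.1329]
ee_rot: [2.564, 1.812, -0.0]
ft_force: [1.5, -5.5, -0.6]
opening: 0.017
grip_force: 4.6
```

Call:
step_arm(
  commands=[
    {"x": 0,"y": 0,"z": 0,"twist": 0.12,"claw": -0.64},
    {"x": 0,"y": 0,"z": 0,"twist": 0.24,"claw": -0.64},
    {"x": 0,"y": 0,"z": 0,"twist": 0.36,"claw": -0.64},
    {"x": 0,"y": 0,"z": 0,"twist": 0.48,"claw": -0.64},
    {"x": 0,"y": 0,"z": 0,"twist": 0.56,"claw": -0.64},
    {"x": 0,"y": 0,"z": 0,"twist": 0.6,"claw": -0.64},
    {"x": 0,"y": 0,"z": 0,"twist": 0.6,"claw": -0.64},
    {"x": 0,"y": 0,"z": 0,"twist": 0.6,"claw": -0.64},
  ],
)

```text
t: 16.45
ee_pos: [0.5323, 0.0584, 0.133]
ee_rot: [2.264, 2.174, 0.0]
ft_force: [1.9, -5.4, -1.9]
opening: 0.0173
grip_force: 5.7
```

Run:
```python
from h import *
s=status.get_state();print(s['ft_force'],s['ft_torque'],s['opening'],s['qpos'])
```

```text
[ 1.86992719 -5.36441279 -1.87585842] [-1.00769921 -0.43568732 -0.18211971] 0.017289183447453418 [ 0.00497788  0.0715171   1.50159556 -0.00244097  1.56602916  0.04552801]
```

Call:
step_arm(
  commands=[
    {"x": 0,"y": 0,"z": 0,"twist": 0,"claw": -0.3},
    {"x": 0,"y": 0,"z": 0,"twist": 0,"claw": -0.3},
    {"x": 0,"y": 0,"z": 0.05,"twist": 0,"claw": -0.3},
    {"x": 0,"y": 0,"z": 0.12,"twist": 0,"claw": -0.3},
    {"x": -0.05,"y": 0.004,"z": 0.2,"twist": 0,"claw": -0.5},
    {"x": -0.12,"y": 0.01,"z": 0.23,"twist": 0,"claw": -1},
    {"x": -0.17,"y": 0.013,"z": 0.23,"twist": 0,"claw": -1},
    {"x": -0.17,"y": 0.013,"z": 0.23,"twist": 0,"claw": -1},
  ],
)

```text
t: 17.45
ee_pos: [0.4796, 0.0639, 0.2023]
ee_rot: [2.263, 2.178, 0.001]
ft_force: [0.1, -0.7, -0.3]
opening: 0.0005
grip_force: 0.0
```

Run:
```python
from h import *
import pickle
w=snap('wrist');s=snap('scene');pickle.dump((w,s),open('w7.pkl','wb'));p=status.get_state();print(p['ee_pos'],p['ee_rot'],p['ft_force'],p['opening'])
a=cv2.resize(s['color'][165:265,255:365],(440,400),interpolation=cv2.INTER_CUBIC)
m=np.zeros((400,800,3),np.uint8);m[:,:440]=a;b=cv2.resize(w['color'][:,:],(360,270));m[:270,440:]=b
cv2.imwrite('pics/c7.png',m[:,:,::-1])
```

```text
[0.48013271 0.06362228 0.20145143] [-2.26408255e+00 -2.17760513e+00  3.21288441e-04] [ 0.3243768  -0.82459803  1.54085325] 0.0006359100949812667
```

View pics/c7.png

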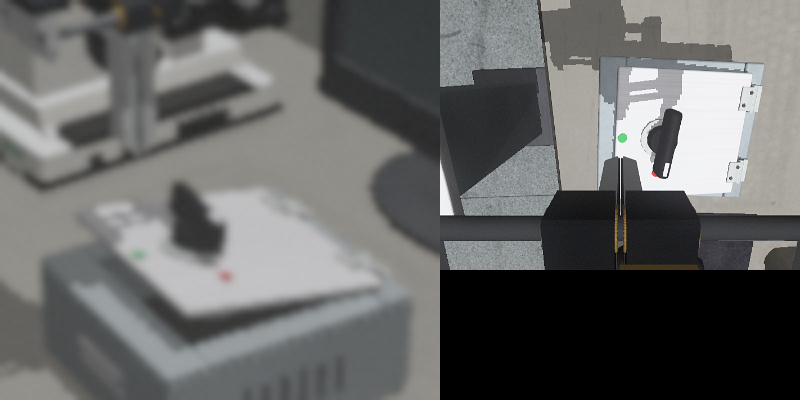

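The wrist half shows the wing parallel to the free edge, with its white mark at (664,177) beside the red dot at (655,174), so the tongue is clear. The hatch is still raised. Next I'll push the lip down with closed fingers.

Call:
step_arm(
  commands=[
    {"x": 0,"y": 0,"z": -0.06,"twist": 0,"claw": -1},
    {"x": 0,"y": 0,"z": -0.12,"twist": 0,"claw": -1},
    {"x": 0,"y": 0,"z": -0.18,"twist": 0,"claw": -1},
    {"x": 0,"y": 0,"z": -0.22,"twist": 0,"claw": -1},
    {"x": 0,"y": 0,"z": -0.24,"twist": 0,"claw": -1},
    {"x": 0,"y": 0,"z": -0.26,"twist": 0,"claw": -1},
    {"x": 0,"y": 0,"z": -0.28,"twist": 0,"claw": -1},
    {"x": 0,"y": 0,"z": -0.29,"twist": 0,"claw": -1},
  ],
)

```text
t: 18.55
ee_pos: [0.4802, 0.0636, 0.1148]
ee_rot: [2.264, 2.178, 0.0]
ft_force: [-0.8, 0.5, 1.7]
opening: 0.0004
grip_force: 0.6
```

Call:
step_arm(
  commands=[
    {"x": 0,"y": 0,"z": -0.005,"twist": 0,"claw": -1},
    {"x": 0,"y": 0,"z": -0.015,"twist": 0,"claw": -1},
    {"x": 0,"y": 0,"z": -0.025,"twist": 0,"claw": -1},
    {"x": 0,"y": 0,"z": -0.035,"twist": 0,"claw": -1},
    {"x": 0,"y": 0,"z": -0.045,"twist": 0,"claw": -1},
    {"x": 0,"y": 0,"z": -0.05,"twist": 0,"claw": -1},
    {"x": 0,"y": 0,"z": -0.055,"twist": 0,"claw": -1},
    {"x": 0,"y": 0,"z": -0.055,"twist": 0,"claw": -1},
  ],
)

```text
t: 19.55
ee_pos: [0.4802, 0.0635, 0.0982]
ee_rot: [2.264, 2.178, 0.0]
ft_force: [0.3, -0.4, -0.4]
opening: 0.0005
grip_force: 0.0
```

```bash
cat >> h.py <<'E'
def dots(w):
    c=w['color'].astype(int);r,g,b=c[...,0],c[...,1],c[...,2];o={}
    for nm,k in(('red',(r>g+50)&(r>b+50)),('green',(g>r+35)&(g>b+20))):
        l,_,st,ce=cv2.connectedComponentsWithStats(k.astype(np.uint8))
        o[nm]=[(int(st[i,4]),*ce[i].round(1)) for i in range(1,l) if st[i,4]>5]
    return o
E
python3 - <<'E'
from h import *
import pickle
w7,s7=pickle.load(open('w7.pkl','rb'));d=pickle.load(open('v0.pkl','rb'))
w=snap('wrist');s=snap('scene');pickle.dump((w,s),open('w8.pkl','wb'))
print('w7',dots(w7));print('w8',dots(w));print(status.get_state()['ft_force'])
# scene free-edge corner shift
a=[cv2.resize(x['color'][165:265,255:355],(400,400),interpolation=cv2.INTER_CUBIC) for x in(s7,s)]
cv2.imwrite('pics/c8.png',cv2.convertScaleAbs(np.hstack(a)[:,:,::-1],alpha=1.3))
E
```

```text
w7 {'red': [(52, np.float64(380.2), np.float64(309.4))], 'green': [(207, np.float64(323.9), np.float64(245.4))]}
w8 {'red': [], 'green': []}
[-0.21047499 -0.53266749  0.49212175]
```

View pics/c8.png

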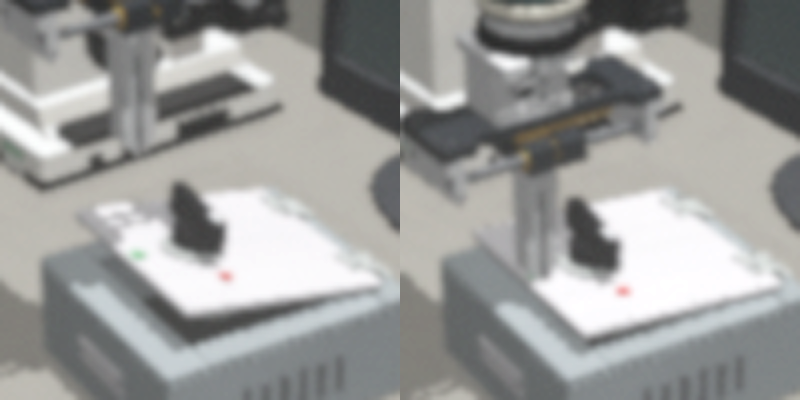

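Comparing the two views, the hatch has dropped: its near corner moved from (190,318) to (188,343) and it is almost flat. I'll keep going in small steps until the force rises.

Call:
step_arm(
  commands=[
    {"x": 0,"y": 0,"z": -0.003,"twist": 0,"claw": -1},
    {"x": 0,"y": 0,"z": -0.006,"twist": 0,"claw": -1},
    {"x": 0,"y": 0,"z": -0.009,"twist": 0,"claw": -1},
    {"x": 0,"y": 0,"z": -0.012,"twist": 0,"claw": -1},
    {"x": 0,"y": 0,"z": -0.015,"twist": 0,"claw": -1},
    {"x": 0,"y": 0,"z": -0.017,"twist": 0,"claw": -1},
    {"x": 0,"y": 0,"z": -0.018,"twist": 0,"claw": -1},
    {"x": 0,"y": 0,"z": -0.018,"twist": 0,"claw": -1},
  ],
)

```text
t: 20.65
ee_pos: [0.4803, 0.0636, 0.0929]
ee_rot: [2.264, 2.178, 0.0]
ft_force: [-0.7, -0.4, -0.2]
opening: 0.0006
grip_force: 0.1
```

Run:
```python
from h import *
s=snap('scene');print(dots(s),status.get_state()['ft_force'])
y=-.0746;ex=np.array([np.cos(y),np.sin(y),0]);ey=np.array([-ex[1],ex[0],0]);H=np.array([.5525,.0573,.094])+.092*ex
for a in(0,.03,.06,.17): print(a,proj(s,H-(.122*np.cos(a)-.004*a)*ex-.046*ey+[0,0,.122*np.sin(a)+.004]))
c=s['color'].astype(int);k=c[...,0]-(c[...,1]+c[...,2])/2;k[:, :290]=0;k[:,330:]=0;k[:225]=0;k[250:]=0;k[k<12]=0
yy,xx=np.mgrid[:480,:640];print('red',(k*xx).sum()/k.sum(),(k*yy).sum()/k.sum(),k.max())
```

```text
{'red': [(13, np.float64(167.7), np.float64(81.9)), (14, np.float64(169.1), np.float64(179.6)), (10, np.float64(473.3), np.float64(372.2)), (121, np.float64(525.4), np.float64(424.3)), (826, np.float64(608.2), np.float64(453.3))], 'green': []} [-0.11672874  0.09610911  0.96007565]
0 (np.float64(309.656545852049), np.float64(240.05600706713423))
0.03 (np.float64(309.70961513432246), np.float64(238.9593589417828))
0.06 (np.float64(309.79537136908243), np.float64(237.84971117395452))
0.17 (np.float64(310.3903031266992), np.float64(233.68727436277155))
red 310.4231433506045 238.3419689119171 44.5
```

Call:
step_arm(
  commands=[
    {"x": 0,"y": 0,"z": -0.003,"twist": 0,"claw": -1},
    {"x": 0,"y": 0,"z": -0.006,"twist": 0,"claw": -1},
    {"x": 0,"y": 0,"z": -0.009,"twist": 0,"claw": -1},
    {"x": 0,"y": 0,"z": -0.012,"twist": 0,"claw": -1},
    {"x": 0,"y": 0,"z": -0.014,"twist": 0,"claw": -1},
    {"x": 0,"y": 0,"z": -0.016,"twist": 0,"claw": -1},
    {"x": 0,"y": 0,"z": -0.018,"twist": 0,"claw": -1},
    {"x": 0,"y": 0,"z": -0.018,"twist": 0,"claw": -1},
  ],
)

```text
t: 21.7
ee_pos: [0.4803, 0.0636, 0.0875]
ee_rot: [2.264, 2.178, 0.0]
ft_force: [0.9, -0.1, 0.1]
opening: 0.0004
grip_force: 0.1
```

```bash
cat >> h.py <<'E'
def red(s):
    c=s['color'].astype(int);k=c[...,0]-(c[...,1]+c[...,2])/2;k[:, :290]=0;k[:,330:]=0;k[:225]=0;k[250:]=0;k[k<12]=0
    yy,xx=np.mgrid[:480,:640];return (k*xx).sum()/k.sum(),(k*yy).sum()/k.sum(),k.max()
E
python3 - <<'E'
from h import *
s=snap('scene');print(red(s),status.get_state()['ft_force'],status.get_state()['ft_torque'])
E
```

```text
(np.float64(310.36225895316807), np.float64(239.63636363636363), np.float64(52.0)) [-0.3640545  -0.06877035 -1.45314122] [-0.12859254  0.04110712  0.01734486]
```

Call:
step_arm(
  commands=[
    {"x": 0,"y": 0,"z": -0.003,"twist": 0,"claw": -1},
    {"x": 0,"y": 0,"z": -0.006,"twist": 0,"claw": -1},
    {"x": 0,"y": 0,"z": -0.009,"twist": 0,"claw": -1},
    {"x": 0,"y": 0,"z": -0.011,"twist": 0,"claw": -1},
    {"x": 0,"y": 0,"z": -0.012,"twist": 0,"claw": -1},
    {"x": 0,"y": 0,"z": -0.013,"twist": 0,"claw": -1},
    {"x": 0,"y": 0,"z": -0.013,"twist": 0,"claw": -1},
    {"x": 0,"y": 0,"z": -0.013,"twist": 0,"claw": -1},
  ],
)

```text
t: 22.75
ee_pos: [0.4802, 0.0635, 0.0837]
ee_rot: [2.264, 2.178, 0.0]
ft_force: [-0.3, -0.6, 1.0]
opening: 0.0004
grip_force: 0.4
```

Run:
```python
from h import *
s=snap('scene');print(red(s),status.get_state()['ft_force'],status.get_state()['ft_torque'])
```

```text
(np.float64(310.0551282051282), np.float64(240.32820512820513), np.float64(52.5)) [ 0.53307731 -0.32018711  1.24291531] [-0.10360266  0.02335815 -0.02404845]
```

Call:
step_arm(
  commands=[
    {"x": 0,"y": 0,"z": -0.003,"twist": 0,"claw": -1},
    {"x": 0,"y": 0,"z": -0.006,"twist": 0,"claw": -1},
    {"x": 0,"y": 0,"z": -0.009,"twist": 0,"claw": -1},
    {"x": 0,"y": 0,"z": -0.011,"twist": 0,"claw": -1},
    {"x": 0,"y": 0,"z": -0.012,"twist": 0,"claw": -1},
    {"x": 0,"y": 0,"z": -0.013,"twist": 0,"claw": -1},
    {"x": 0,"y": 0,"z": -0.013,"twist": 0,"claw": -1},
    {"x": 0,"y": 0,"z": -0.013,"twist": 0,"claw": -1},
  ],
)

```text
t: 23.8
ee_pos: [0.4803, 0.0635, 0.0831]
ee_rot: [2.263, 2.177, 0.001]
ft_force: [-7.4, -0.9, 14.9]
opening: 0.0004
grip_force: 7.4
```

Run:
```python
from h import *
s=snap('scene');print(red(s),status.get_state()['ft_force'],status.get_state()['ft_torque'])
```

```text
(np.float64(310.3208852005533), np.float64(240.58782849239282), np.float64(51.0)) [-6.63107275 -0.98284794 15.23791169] [-0.17921532  1.26741217  0.00757575]
```

Firm stop at 15 N with the red dot where the flat hatch should put it, so the hatch is down. This also fixes the tip at TCP+15 mm. Next I'll lift off and move above the knob, at about (0.5226, 0.0595) with its top at 0.136.

Call:
step_arm(
  commands=[
    {"x": 0,"y": 0,"z": 0.03,"twist": 0,"claw": -1},
    {"x": 0,"y": 0,"z": 0.12,"twist": 0,"claw": -1},
    {"x": 0,"y": 0,"z": 0.22,"twist": 0,"claw": -0.7},
    {"x": 0.05,"y": -0.005,"z": 0.3,"twist": 0,"claw": -0.36},
    {"x": 0.1,"y": -0.01,"z": 0.35,"twist": 0,"claw": -0.36},
    {"x": 0.141,"y": -0.014,"z": 0.36,"twist": 0,"claw": -0.36},
    {"x": 0.141,"y": -0.014,"z": 0.36,"twist": 0,"claw": -0.36},
    {"x": 0.141,"y": -0.014,"z": 0.36,"twist": 0,"claw": -0.36},
  ],
)

```text
t: 24.85
ee_pos: [0.5216, 0.0594, 0.1865]
ee_rot: [-2.263, -2.176, 0.003]
ft_force: [-0.2, -0.7, -1.5]
opening: 0.03
grip_force: 0.0
```

Run:
```python
from h import *
import pickle
w=snap('wrist');s=snap('scene');pickle.dump((w,s),open('w9.pkl','wb'));p=status.get_state();print(p['ee_pos'],p['ee_rot'],p['ft_force'],red(s))
print('tcp px',proj(w,p['ee_pos']),'ktop px',proj(w,[.5226,.0595,.136]))
D=dots(w);print(D)
for n in D:
  for q in D[n]: print(n,onz(w,q[1],q[2],.098))
k=(w['color'].max(2)<70).astype(np.uint8)
l,lab,st,ce=cv2.connectedComponentsWithStats(k)
for i in range(1,l):
  if st[i,4]>500: print(st[i],ce[i].round(1))
# mark: bright white on dark; wing spine rows
for r in range(190,345,8):
  x=np.flatnonzero(k[r,250:400]); print(r,(x.min()+250,x.max()+250,len(x)) if len(x) else None,end='; ')
```

```text
[0.52166232 0.05945563 0.18688711] [-2.26330409e+00 -2.17694983e+00  1.96079757e-03] [ 0.15827999  0.22523396 -0.82046842] (np.float64(310.32177531206656), np.float64(240.47988904299584), np.float64(50.5))
tcp px (np.float64(320.96631364642144), np.float64(284.52442508349714)) ktop px (np.float64(322.6268997921077), np.float64(254.89519421264484))
{'red': [(17, np.float64(327.1), np.float64(300.7))], 'green': [(192, np.float64(258.7), np.float64(235.5))]}
red [0.52420285 0.01288789 0.098     ]
green [0.47783439 0.06402382 0.098     ]
[629 103  11 114 804] [635.3 160.4]
[    0   107   155   242 24823] [ 68.1 216.9]
[ 300  187   50  122 2871] [324.5 242.6]
[    0   252   640   228 60878] [329.2 410.5]
[ 266  443   50   37 1481] [291.4 463.8]
190 (np.int64(325), np.int64(341), 17); 198 (np.int64(322), np.int64(344), 23); 206 (np.int64(321), np.int64(344), 24); 214 (np.int64(319), np.int64(342), 23); 222 (np.int64(309), np.int64(341), 32); 230 (np.int64(303), np.int64(345), 35); 238 (np.int64(300), np.int64(348), 33); 246 (np.int64(300), np.int64(349), 35); 254 (np.int64(302), np.int64(346), 28); 262 (np.int64(308), np.int64(340), 28); 270 (np.int64(310), np.int64(332), 22); 278 (np.int64(309), np.int64(330), 22); 286 (np.int64(284), np.int64(357), 23); 294 (np.int64(282), np.int64(359), 26); 302 (np.int64(280), np.int64(361), 29); 310 (np.int64(278), np.int64(363), 21); 318 (np.int64(276), np.int64(365), 24); 326 (np.int64(274), np.int64(367), 24); 334 (np.int64(272), np.int64(369), 26); 342 (np.int64(270), np.int64(371), 28);
```

The wing lies 0.17 rad clockwise of the fingers, which puts the knob at about 0.13, and it is centred. The dots confirm the hatch is flat. I'll align and go down over the wing, closing loosely.

Call:
step_arm(
  commands=[
    {"x": 0.003,"y": 0,"z": -0.04,"twist": -0.17,"claw": -0.36},
    {"x": 0.003,"y": 0,"z": -0.08,"twist": -0.34,"claw": -0.36},
    {"x": 0.003,"y": 0,"z": -0.14,"twist": -0.34,"claw": -0.36},
    {"x": 0.003,"y": 0,"z": -0.19,"twist": -0.34,"claw": -0.36},
    {"x": 0.003,"y": 0,"z": -0.23,"twist": -0.34,"claw": -0.36},
    {"x": 0.003,"y": 0,"z": -0.255,"twist": -0.34,"claw": -0.36},
    {"x": 0.003,"y": 0,"z": -0.262,"twist": -0.34,"claw": -0.36},
    {"x": 0.003,"y": 0,"z": -0.262,"twist": -0.34,"claw": -0.64},
  ],
)

```text
t: 25.95
ee_pos: [0.5236, 0.0594, 0.1095]
ee_rot: [2.441, 1.977, 0.001]
ft_force: [0.5, -0.5, -0.1]
opening: 0.0235
grip_force: 0.0
```

Call:
step_arm(
  commands=[
    {"x": 0,"y": 0,"z": 0,"twist": 0,"claw": -0.8},
    {"x": 0,"y": 0,"z": 0,"twist": 0,"claw": -0.8},
    {"x": 0,"y": 0,"z": 0,"twist": -0.15,"claw": -0.8},
    {"x": 0,"y": 0,"z": 0,"twist": -0.3,"claw": -0.8},
    {"x": 0,"y": 0,"z": 0,"twist": -0.45,"claw": -0.8},
    {"x": 0,"y": 0,"z": 0,"twist": -0.6,"claw": -0.8},
    {"x": 0,"y": 0,"z": 0,"twist": -0.75,"claw": -0.8},
    {"x": 0,"y": 0,"z": 0,"twist": -0.8,"claw": -0.8},
  ],
)

```text
t: 26.95
ee_pos: [0.5234, 0.0596, 0.1098]
ee_rot: [-2.785, -1.453, -0.001]
ft_force: [-1.5, 1.4, 2.6]
opening: 0.0134
grip_force: 30.0
```

Run:
```python
from h import *
p=status.get_state();print(p['ft_force'],p['ft_torque'],p['opening'],p['qpos'],red(snap('scene')))
```

```text
[-1.54508084  1.38223729  2.57190683] [0.06710238 0.42494051 0.1097114 ] 0.013409498062765297 [5.51526959e-03 6.52881183e-02 1.55470857e+00 2.15195150e-04
 1.52120376e+00 6.14595515e-01] (np.float64(310.3719599427754), np.float64(240.53361945636624), np.float64(51.0))
```

Call:
step_arm(
  commands=[
    {"x": 0,"y": 0,"z": 0,"twist": -0.15,"claw": -0.8},
    {"x": 0,"y": 0,"z": 0,"twist": -0.3,"claw": -0.8},
    {"x": 0,"y": 0,"z": 0,"twist": -0.45,"claw": -0.8},
    {"x": 0,"y": 0,"z": 0,"twist": -0.6,"claw": -0.8},
    {"x": 0,"y": 0,"z": 0,"twist": -0.75,"claw": -0.8},
    {"x": 0,"y": 0,"z": 0,"twist": -0.9,"claw": -0.8},
    {"x": 0,"y": 0,"z": 0,"twist": -1,"claw": -0.8},
    {"x": 0,"y": 0,"z": 0,"twist": -1,"claw": -0.8},
  ],
)

```text
t: 28.0
ee_pos: [0.523, 0.06, 0.1098]
ee_rot: [-3.057, -0.721, 0.0]
ft_force: [-3.7, 2.2, 5.3]
opening: 0.0137
grip_force: 30.0
```

Call:
step_arm(
  commands=[
    {"x": 0,"y": 0,"z": 0,"twist": -0.15,"claw": -0.8},
    {"x": 0,"y": 0,"z": 0,"twist": -0.3,"claw": -0.8},
    {"x": 0,"y": 0,"z": 0,"twist": -0.45,"claw": -0.8},
    {"x": 0,"y": 0,"z": 0,"twist": -0.6,"claw": -0.8},
    {"x": 0,"y": 0,"z": 0,"twist": -0.75,"claw": -0.8},
    {"x": 0,"y": 0,"z": 0,"twist": -0.9,"claw": -0.8},
    {"x": 0,"y": 0,"z": 0,"twist": -1,"claw": -0.8},
    {"x": 0,"y": 0,"z": 0,"twist": -1,"claw": -0.8},
  ],
)

```text
t: 29.0
ee_pos: [0.5228, 0.0606, 0.1098]
ee_rot: [-3.139, 0.057, 0.001]
ft_force: [-3.7, 2.3, 6.5]
opening: 0.0137
grip_force: 30.0
```

Run:
```python
from h import *
p=status.get_state();print(p['ft_force'],p['ft_torque'],p['opening'],p['qpos'],red(snap('scene')))
```

```text
[-3.65339985  2.34488802  6.54242514] [0.6302788  0.92089354 0.00719215] 0.013664887969320501 [0.00612785 0.06522525 1.55483692 0.00219348 1.52240316 1.61324444] (np.float64(310.2379746835443), np.float64(240.40886075949368), np.float64(51.0))
```

Call:
step_arm(
  commands=[
    {"x": 0,"y": 0,"z": 0,"twist": -0.03,"claw": -0.8},
    {"x": 0,"y": 0,"z": 0,"twist": -0.06,"claw": -0.8},
    {"x": 0,"y": 0,"z": 0,"twist": -0.09,"claw": -0.8},
    {"x": 0,"y": 0,"z": 0,"twist": -0.12,"claw": -0.8},
    {"x": 0,"y": 0,"z": 0,"twist": -0.15,"claw": -0.8},
    {"x": 0,"y": 0,"z": 0,"twist": -0.18,"claw": -0.8},
    {"x": 0,"y": 0,"z": 0,"twist": -0.2,"claw": -0.8},
    {"x": 0,"y": 0,"z": 0,"twist": -0.2,"claw": -0.8},
  ],
)

```text
t: 30.05
ee_pos: [0.5228, 0.0607, 0.1098]
ee_rot: [-3.132, 0.211, 0.002]
ft_force: [-4.3, 3.5, 6.2]
opening: 0.0136
grip_force: 30.7
```

Run:
```python
from h import *
p=status.get_state();print(p['ft_force'],p['ft_torque'],p['opening'],p['ee_rot'],red(snap('scene')))
```

```text
[-4.29296088  3.50649261  6.15124349] [0.61717982 0.93750964 0.52746366] 0.013616723132994323 [-3.13242043e+00  2.11425225e-01  1.56483247e-03] (np.float64(310.20981595092024), np.float64(240.39018404907975), np.float64(52.5))
```

Torque has risen to 0.53 N m, so the knob is at its hard stop. I'll open and lift away.

Call:
step_arm(
  commands=[
    {"x": 0,"y": 0,"z": 0,"twist": -0.2,"claw": -0.3},
    {"x": 0,"y": 0,"z": 0,"twist": 0,"claw": -0.3},
    {"x": 0,"y": 0,"z": 0,"twist": 0,"claw": -0.3},
    {"x": 0,"y": 0,"z": 0.05,"twist": 0,"claw": -0.3},
    {"x": 0,"y": 0,"z": 0.12,"twist": 0,"claw": -0.3},
    {"x": 0,"y": 0,"z": 0.2,"twist": 0,"claw": -0.3},
    {"x": 0,"y": 0,"z": 0.26,"twist": 0,"claw": -0.3},
    {"x": 0,"y": 0,"z": 0.26,"twist": 0,"claw": -0.3},
  ],
)

```text
t: 31.1
ee_pos: [0.5246, 0.0593, 0.1896]
ee_rot: [-3.134, 0.217, -0.007]
ft_force: [-0.1, 0.5, -0.3]
opening: 0.0331
grip_force: 0.0
```

Run:
```python
from h import *
w=snap('wrist');s=snap('scene');p=status.get_state();print(p['ee_pos'],p['ee_rot'],p['ft_force'],red(s))
D=dots(w);print({n:[(q[1:],onz(w,q[1],q[2],.098).round(4)) for q in D[n]] for n in D})
k=(w['color'].max(2)<70)
c=[]
for r in list(range(196,216,4))+list(range(262,280,4)):
  x=np.flatnonzero(k[r,285:355])+285
  if len(x): c.append(((x.min()+x.max())/2,r,len(x)))
print(c)
P=np.array([onz(w,u,v,.136)[:2] for u,v,_ in c]);m=P[-1]-P[0];print('wing yaw',np.arctan2(m[1],m[0]),'knob',-np.pi/2-.0746-np.arctan2(m[1],m[0]),'centre line pt',P.mean(0))
```

```text
[0.52323185 0.05935279 0.18684631] [ 3.13391149e+00 -2.17185673e-01 -7.26797993e-04] [-0.51201439 -0.2372617  -0.61792265] (np.float64(310.37015781922526), np.float64(240.532281205165), np.float64(50.5))
{'red': [((np.float64(383.5), np.float64(237.2)), array([0.5198, 0.0144, 0.098 ]))], 'green': []}
[(np.float64(316.0), 196, 21), (np.float64(315.5), 200, 20), (np.float64(315.5), 204, 19), (np.float64(316.0), 208, 21), (np.float64(316.5), 212, 20), (np.float64(319.0), 262, 37), (np.float64(318.5), 266, 30), (np.float64(319.5), 270, 22), (np.float64(320.0), 274, 21), (np.float64(320.0), 278, 21)]
wing yaw 3.0486577343056593 knob -4.694054061100556 centre line pt [0.5354055 0.0592578]
```

The knob measures about 1.59, which is locked. The hatch is flat and the robot is clear of everything.

```bash
python3 -c "
from station import order
print(order.finish_job())"
```

```text
the job is handed in; nothing more can be done
None
```

The job is handed in: I turned the knob back until the tongue was clear, pushed the hatch flat, and turned the knob clockwise to its stop (measured about 1.59 rad). It took about 31 s of the 53 s limit, and I kept the arm away from the tape roll, blower and caliper.

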